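# Set the polished ring on the photo plinth with the tongs

### The arm

A 6-joint arm with a two-finger parallel gripper is mounted at the origin on the work surface. World frame = base frame: x ahead of the robot, y to its left, z up, the work surface at z = 0. Lengths are in m, angles in rad, forces in N, time in s.
With the tool pointing down it reaches from about 0.35 to 0.775 m from the base axis. Payload 5.5 kg.
Tool frame: the origin (TCP) lies midway between the tips of the shut fingers; the grasp point (between the pads) lies 19 mm behind it; z points along the fingers, y is the line along which they close (so a half turn about z gives the same grasp; the last joint's range is limited). The gripper opens to 85 mm and grips with 20 to 120 N. Pads are 22 mm wide; open, the fingers measure 114 mm over their backs; the gripper's body (76 mm by 85 mm) begins 54 mm behind the grasp point. The pads swing forward as they close: fully open they stand 13 mm farther back than shut.
Start: joints at [-1.418, 0.313, 0.046, 1.304, 0, 1.431], TCP at [0.166, -0.551, 0.231] pointing down, gripper open.
Joint ranges: [-2.76, 2.76], [-0.86, 1.69], [-1.03, 1.26], [-2.2, 2.34], [-1.47, 1.5], [-3.14, 3.14]. Speed limits (rad/s): [2.57, 2.57, 3.14, 3.14, 3.14, 3.14].

### API

Orientations are given as a unit quaternion [w, x, y, z].
In Python, from workcell import env gives the robot as it stands. The module is installed in compiled form; this text tells all that it offers.
- The arm moves only by the tool servo_tool, never from a script. Its argument "increments" is a list of rows, each an object of numbers: "grip": the closure, from 0 (fully open) to 1 (shut); "x", "y", "z": the shift along the tool's x, y, z in mm; "roll": the turn about the tool's z in degrees. In form: [{"grip": .., "x": .., "y": .., "z": .., "roll": ..}, ...]. A call has 1 to 5 rows; each row shifts and turns the commanded pose from where the row before left it, along the tool's axes as they then stand; what a row does not reach is not made up. A row lasts 1/12 s, in which the tool goes at most 41.7 mm and 7.16 degrees, less where a joint would pass 70% of its speed; a pose out of reach is approached as far as the arm can. A call is refused whole if a number of a shift passes 41.7 or a number of a turn 7.16, either way. A call with a gripper value outside its range is refused whole. The fingers move at their own pace and stop on an object; "grip_force" is the grip in N (left out, the last holds). Time passes only in rows, so rows that do not move let the fingers close. It gives the time, the measured TCP pose, the force, the opening and the grip force at its end, in the units of the state.
- env.get_state(): the state, without advancing time (a new reading comes with each control period).
- env.read_camera(name): name is "side" or "top"; returns the picture (420x560x3 uint8, red, green, blue); there is no depth.
- env.get_calibration(name): a dict with "vertical_fov" (degrees; the focal length in pixels is half the picture's height over the tangent of half this angle, whatever the lens; pixels are square), "cx", "cy" (the principal point, pixels), "rvec" (rotation vector, rad) and "tvec" (3), from world to camera coordinates, as OpenCV has them. Camera axes: x right, y down, z forward; pixel columns grow to the right and rows downward; lengths in m; the calibration is good to about 2 mm. A picture is of the moment at which its call begins. get_calibration takes no time and is no camera call.
- env.hand_in(): hands the job in; it is judged then, once.
The state is a dict: "clock": time; "joint_pos": joint angles; "qvel": joint speeds; "tau": joint torques, N m; "tcp_pos": TCP position; "orientation": TCP orientation; "wrist_force": force on the tool from outside, world axes, zero at the start; "ft_torque": the same for the moment, N m; "finger_gap": finger opening in m; "grip_force": force on a finger pad.
Only numpy, scipy, OpenCV 4.12 (cv2) and the standard library are available. Lean on these libraries where they do the work, as an engineer would, in place of code of your own. Each camera call takes 0.05 s, during which the arm holds its last target. There are 200 camera calls.

### The job

Style the shot without leaving finger marks: take the sprung tongs out of their wooden stand, pick the steel band ring out of the tray with their rubber tips, and set it flat in the middle of the low round plinth, lowering it until it rests there before the tongs let go. Then put the tongs back in the slot of their stand, tips down. Touch the ring with nothing but the tongs, and leave the plinths, the cufflinks, the camera and the potted plant where they are.

Things in the scene. Friction and masses are not known exactly. Their poses are not given: they have to be found in the camera images.
- tongs_grip (a point): Sprung steel tongs, 145 mm long, 45 g: two blades joined by a spring bow at the top, upright in the stand, tips down. Point midway between the two ridged finger plates (15 mm wide, 40 mm tall, open 34 mm over both), 95 mm above the tips, 50 mm below the bow's top. y runs from blade to blade (squeeze along it), z up the tongs. They stay in the grip, tips open, when squeezed to 29-32 mm.
- tongs_tips (a point): Midway between the ends of the tongs' two rubber tips (12 mm wide, 3 mm thick, 24 mm long), level with their lower ends; axes as tongs_grip. Tips left alone: 48 mm apart inside. Each mm squeezed off the 34 mm at tongs_grip closes them 3.3 mm: 31 mm leaves 38 mm, 27 mm grips the 24 mm ring, 20 mm shuts them. As the plates are let out the spring opens the tips again.
- tongs_left (a joint): Angle by which one blade of the tongs is squeezed inwards (the other does the same): 0 = open as left alone, 0.03 = tips 40 mm apart, 0.088 = tips on the 24 mm ring, 0.17 = shut. The spring pushes back on each finger plate with about 1.5 N at 0, 4 N at 0.03 and 8 N at 0.088 rad (more when squeezed higher up); a 20 N grip holds the ring well.
- stand: Dark wooden stand for the tongs, fixed, 46 x 86 x 55 mm (x, y, z). Origin under its middle. Its slot runs along its y axis: 15 mm wide and 61 mm long, floor 8 mm above the desk, mouth at the top flared by 7 mm on each side. The open tongs measure 54 mm over their tips.
- ring_center (a point): Plain wide band ring, polished steel, outside diameter 24 mm, hole 19 mm, 10 mm tall, 13 g, lying flat in one well of the tray. Point at its centre, 5 mm above what it lies on; z is the ring's axis.
- tray: Shallow wooden jewellery tray, fixed, 180 x 110 mm (x, y), walls 7 mm thick rising to 18 mm, felt floor at 6 mm. Origin under its middle. A low divider across its middle (along y, top at 16 mm) makes two wells of 80 x 96 mm: one holds the ring, the other the two cufflinks.
- plinth: Low round plaster plinth, diameter 70 mm, 40 mm tall, 0.32 kg, loose on the board. Origin under its middle, z up.
- plinth_top (a point): Centre of the top face of the low round plinth, 40 mm above its foot.
- board: Glossy black acrylic board, fixed, 300 x 300 mm, 6 mm thick, under the two plinths. Origin under its middle.
- block_center (a point): Tall square plaster plinth, 55 x 55 x 60 mm, loose on the board, stays empty. Point at its centre, 30 mm above its foot.
- cufflink0_center (a point): Steel cufflink lying face down in the tray's other well: face 16 x 16 mm, 22 mm tall. Point 10 mm above the tray floor.
- cufflink1_center (a point): The other cufflink, the same.
- camera_center (a point): Black camera with its lens towards the plinths, about 132 mm wide, 110 mm deep, 100 mm tall, standing on the desk at the far left. Point in the middle of the camera's body, 40 mm up.
- pot_center (a point): Air plant in a round concrete pot, diameter 80 mm, 66 mm tall, leaves to about 120 mm, at the far right of the desk. Point in the middle of the pot, 33 mm up.
Mind the look-alikes: they are no part of the job. Of the things shaped like the part that bears tongs_grip, the bare steel one is meant. What is meant by the tray is not red, and is the smaller of those in its own colour.

How it is judged:
On the way, in this order (a step that is already met when the one before it is completed fails the run):
1. the ring is lifted at least 20 mm off the tray floor, held by the tongs (z of ring_center in the frame of tray above 0.031 m and contact force between tongs and ring above 0.3 N), for 0.2 s.
2. the ring is down on the round plinth's top (within 3 mm of resting, within 15 mm of the middle), still held by the tongs (z of ring_center in the frame of plinth between 0.042 and 0.048 m and horizontal distance between ring_center and plinth_top below 0.015 m and contact force between tongs and ring above 0.3 N), for 0.05 s.
At the end, for the whole second after the job is handed in: The ring lies flat (within 0.1 rad) and at rest on the top of the low round plinth, its centre within 15 mm of the plinth's middle, free of the tongs; the tongs stand at rest in the slot of their stand, tips down within 6 mm of the slot floor, leaning less than 0.25 rad (z of ring_center in the frame of plinth between 0.042 and 0.048 m and horizontal distance between ring_center and plinth_top below 0.015 m and angle between ring_center's own z axis and vertical below 0.1 rad and linear speed of each of ring, tongs below 0.02 m/s and x of tongs_tips in the frame of stand between -0.012 and 0.012 m and y of tongs_tips in the frame of stand between -0.02 and 0.02 m and z of tongs_tips in the frame of stand below 0.014 m and angle between tongs_tips's own z axis and vertical below 0.25 rad); the robot touches nothing.
It fails at once if the gripper or the arm touches the ring (contact force between any of the fingers, the arm and ring above 0.3 N).
It fails at once if the round plinth is shifted by more than 10 mm or tipped (distance of plinth_top from where it was at the start of the episode above 0.01 m or angle between plinth's own z axis and vertical above 0.15 rad).
It fails at once if the square plinth, a cufflink, the camera or the plant pot is moved by more than 10 mm (distance of any of block_center, cufflink0_center, cufflink1_center, camera_center, pot_center from where it was at the start of the episode above 0.01 m).
It also fails if it takes over 70 s, if anything falls off the work surface, if the arm or the gripper's body presses on something with over 40 N, if the wrist force passes 120 N, or if a joint passes its speed limit or range.

## Working session

There is one attempt and no reset: what is moved stays moved. The work goes in short steps, Python scripts to look and compute and a tool call to move; the robot and the scene stay as the last step left them, time stands still between calls to the robot, and variables do not carry over. Pictures are saved under pics/ and viewed, at most 10 in all, crops included, and the job is handed in when it is done.

Besides the shell and the picture viewer there is one more tool, called after "Emit:" as a command line: name --argument value ..., lists and objects as JSON in quotes. servo_tool: Moves the arm, as the interface text tells. Its arguments: {"type":"object","properties":{"increments":{"type":"array"},"grip_force":{"type":"number"}},"required":["increments"]}

```bash
mkdir -p pics; cat > h.py <<'E'
import numpy as np, cv2
from workcell import env
def snap(n,f,crop=None,s=1):
    im=env.read_camera(n)[:,:,::-1]
    cv2.imwrite('pics/raw_'+f,im)
    if crop: a,b,c,d=crop; im=im[b:d,a:c]
    cv2.imwrite('pics/'+f,cv2.resize(im,None,fx=s,fy=s,interpolation=cv2.INTER_CUBIC))
def cal(n):
    c=env.get_calibration(n); f=210/np.tan(np.radians(c['vertical_fov'])/2)
    return np.array([[f,0,c['cx']],[0,f,c['cy']],[0,0,1.]]),np.array(c['rvec'],float).reshape(3),np.array(c['tvec'],float).reshape(3)
def px(n,p):
    K,r,t=cal(n); return cv2.projectPoints(np.array(p,float).reshape(-1,3),r,t,K,None)[0].reshape(-1,2)
def w(n,u,v,z):
    K,r,t=cal(n); R=cv2.Rodrigues(r)[0]; o=-R.T@t; d=R.T@np.linalg.inv(K)@[u,v,1.]
    return o+d*(z-o[2])/d[2]
E
python3 - <<'E'
from h import *
snap('top','t0.png'); snap('side','s0.png')
for n in('top','side'):
    K,r,t=cal(n); print(n,K[0,0],env.get_calibration(n),-cv2.Rodrigues(r)[0].T@t)
print(env.get_state())
E
```

```text
top 446.0253974372218 {'vertical_fov': 50.42447692410392, 'cx': 276.9129391503981, 'cy': 216.67002688165823, 'rvec': array([ 2.08535997, -2.11088063,  0.24722544]), 'tvec': array([0.01354647, 0.47349372, 1.14346386])} [0.19628117 0.01083738 1.22198431]
side 519.7959812737735 {'vertical_fov': 43.997875763385345, 'cx': 280.51649489634053, 'cy': 204.71166543568592, 'rvec': array([ 0.62584912, -2.64956914,  1.13103232]), 'tvec': array([0.40187938, 0.22379407, 1.10985664])} [0.05565406 0.75594127 0.93210944]
{'clock': 0.1, 'joint_pos': array([-1.41759381e+00,  3.13936469e-01,  4.50779444e-02,  1.30361368e+00,
       -2.03055447e-05,  1.43120227e+00]), 'qvel': array([ 1.52061544e-03, -2.07013191e-03,  2.05067765e-03,  1.24531915e-03,
        1.22792822e-03,  5.74570325e-05]), 'tau': array([ 2.59351778e-03, -4.81726849e+01,  2.99243510e+01,  1.27585340e-02,
       -1.32610835e-04,  1.64441406e-05]), 'tcp_pos': array([ 0.16587864, -0.55006368,  0.23048571]), 'orientation': array([-8.37850479e-04,  9.89302548e-01,  1.45875856e-01, -1.58540195e-05]), 'wrist_force': array([ 0.19687605, -0.49722212,  0.35014031]), 'ft_torque': array([-0.00242787, -0.01285726, -0.06027573]), 'grip_force': 0.0, 'finger_gap': 0.08521612422625464}
```

View pics/t0.png

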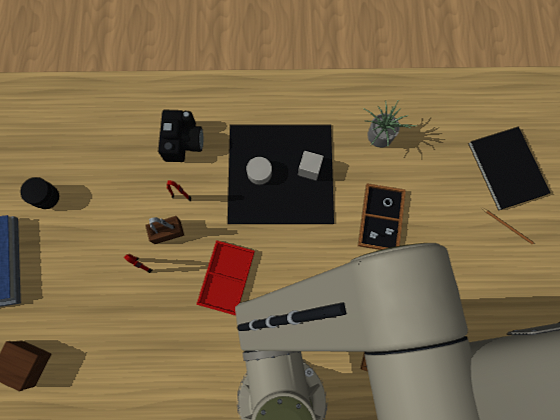

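View pics/s0.png

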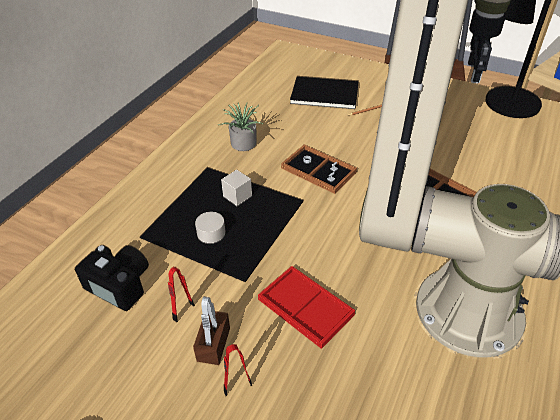

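Candidates for the tongs: red at top (178,190) and (138,263), and bare steel in the stand at (160,226), which I choose. For the tray: red (228,277), a brown one mostly hidden by the arm (about (365,360) top, (450,185) side), and the smaller brown one holding the ring (383,216), which I choose. Next, close crops.

```bash
python3 - <<'E'
from h import *
t=cv2.imread('pics/raw_t0.png'); s=cv2.imread('pics/raw_s0.png')
f=lambda im,a,b,w,h:cv2.resize(im[b:b+h,a:a+w],(400,300),interpolation=cv2.INTER_CUBIC)
cv2.imwrite('pics/c1.png',np.vstack([np.hstack([f(t,130,195,80,60),f(s,170,290,100,75)]),np.hstack([f(t,340,180,100,75),f(t,225,120,120,90)])]))
E
```

```text
(no output)
```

View pics/c1.png

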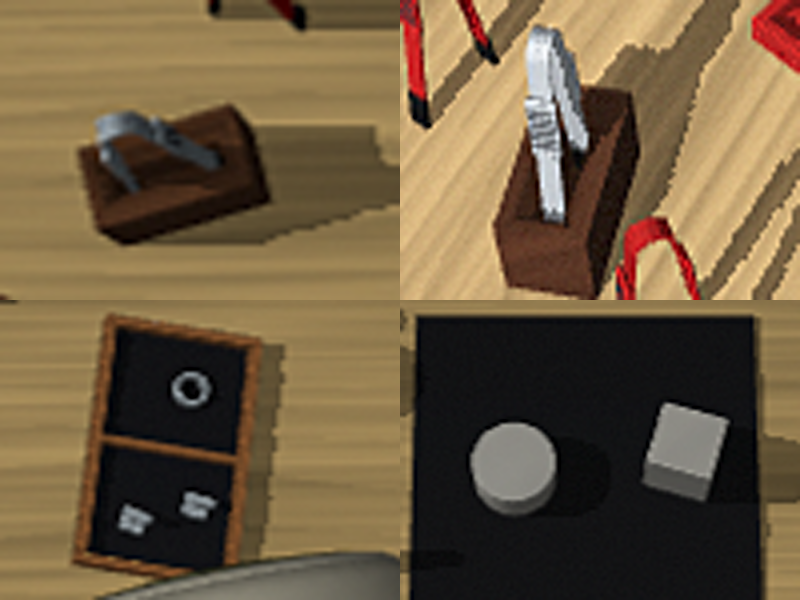

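The close crop confirms it: bare steel tongs standing in the wooden stand, and the ring in the far well of the smaller brown tray at top (387.5,202). The round plinth's top is at (259,168.6).

```bash
cat > m.py <<'E'
from h import *
for nm,n,u,v,z in [('standTL','top',145.6,225,.055),('standTR','top',176.4,216,.055),('sNL','side',194.3,344.5,.055),('sNR','side',216.8,351.8,.055),('sFR','side',228.8,313.3,.055),('bow t','top',155,218.8,.152),('bow s','side',205.8,297.5,.152),('ring','top',387.5,202.3,.012),('ring s','side',307.5,159.3,.012),('plinth','top',258.9,168.6,.046),('plinth s','side',210,221,.046),
 ('trayTL','top',367,183.8,.018),('trayTR','top',404.5,190.3,.018),('trayBL','top',360,245.5,.018),('cuff','top',374,309/4+155+.0,.02)]:
    print(nm,w(n,u,v,z).round(4))
from scipy.optimize import least_squares
obs=[('top',145.6,225,(-1,1)),('top',176.4,216,(-1,-1)),('side',194.3,344.5,(1,1)),('side',216.8,351.8,(-1,1)),('side',228.8,313.3,(-1,-1))]
E
python3 m.py
```

```text
standTL [0.4551 0.3597 0.055 ]
standTR [0.4789 0.2782 0.055 ]
sNL [0.4536 0.3575 0.055 ]
sNR [0.4067 0.3516 0.055 ]
sFR [0.431  0.2671 0.055 ]
bow t [0.449  0.3084 0.152 ]
bow s [0.4452 0.3103 0.152 ]
ring [ 0.5217 -0.3035  0.012 ]
ring s [ 0.5171 -0.3004  0.012 ]
plinth [0.6139 0.0562 0.046 ]
plinth s [0.6112 0.0558 0.046 ]
trayTL [ 0.5748 -0.2479  0.018 ]
trayTR [ 0.5544 -0.3522  0.018 ]
trayBL [ 0.3988 -0.2183  0.018 ]
cuff [ 0.4348 -0.2585  0.02  ]
```

```bash
cat > plan.py <<'E'
from h import *
st=env.get_state(); P=st['tcp_pos']; q=st['orientation']; psi=2*np.arctan2(q[2],q[1])
yaw=np.radians(15.8)+np.pi
a0,r0=np.arctan2(P[1],P[0]),np.hypot(P[0],P[1]); G=np.array([.444,.312]); a1,r1=np.arctan2(G[1],G[0]),np.hypot(*G)
N=30; p=P.copy()
for i in range(1,N+1):
    a=a0+(a1-a0)*i/N; r=r0+(r1-r0)*i/N; n=np.array([r*np.cos(a),r*np.sin(a),P[2]]); s=psi+(yaw-psi)*(i-1)/N; d=n-p; p=n
    print((1000*np.array([d[0]*np.cos(s)+d[1]*np.sin(s),d[0]*np.sin(s)-d[1]*np.cos(s)])).round(), round(-np.degrees(yaw-psi)/N,2), n.round(3))
print(w('top',172,183,.145),w('top',130,258,.145))
E
python3 plan.py
```

```text
[36. -2.] -5.97 [ 0.2   -0.538  0.23 ]
[36. -1.] -5.97 [ 0.233 -0.523  0.23 ]
[36.  1.] -5.97 [ 0.265 -0.506  0.23 ]
[36.  2.] -5.97 [ 0.296 -0.488  0.23 ]
[36.  4.] -5.97 [ 0.325 -0.467  0.23 ]
[35.  5.] -5.97 [ 0.353 -0.445  0.23 ]
[35.  7.] -5.97 [ 0.38  -0.421  0.23 ]
[35.  8.] -5.97 [ 0.405 -0.396  0.23 ]
[34.  9.] -5.97 [ 0.428 -0.369  0.23 ]
[34. 11.] -5.97 [ 0.45 -0.34  0.23]
[33. 12.] -5.97 [ 0.469 -0.311  0.23 ]
[33. 14.] -5.97 [ 0.487 -0.28   0.23 ]
[32. 15.] -5.97 [ 0.503 -0.248  0.23 ]
[31. 16.] -5.97 [ 0.516 -0.216  0.23 ]
[31. 17.] -5.97 [ 0.528 -0.182  0.23 ]
[30. 19.] -5.97 [ 0.537 -0.149  0.23 ]
[29. 20.] -5.97 [ 0.545 -0.114  0.23 ]
[28. 21.] -5.97 [ 0.55 -0.08  0.23]
[27. 22.] -5.97 [ 0.553 -0.045  0.23 ]
[26. 23.] -5.97 [ 0.553 -0.01   0.23 ]
[25. 24.] -5.97 [0.552 0.025 0.23 ]
[24. 25.] -5.97 [0.548 0.06  0.23 ]
[23. 26.] -5.97 [0.542 0.094 0.23 ]
[22. 27.] -5.97 [0.534 0.128 0.23 ]
[21. 28.] -5.97 [0.524 0.161 0.23 ]
[20. 28.] -5.97 [0.512 0.193 0.23 ]
[18. 29.] -5.97 [0.498 0.224 0.23 ]
[17. 30.] -5.97 [0.482 0.255 0.23 ]
[16. 30.] -5.97 [0.464 0.284 0.23 ]
[15. 31.] -5.97 [0.444 0.312 0.23 ]
[0.54304891 0.2721046  0.145     ] [0.35353275 0.36604659 0.145     ]
```

Emit:
servo_tool --increments '[{"grip": 0, "roll": -6}]'

```text
invalid input at $.increments[0]: expected keys grip, x, y, z, roll
```

Emit:
servo_tool --increments '[{"grip": 0, "x": 36, "y": -2, "z": 0, "roll": -6}, {"grip": 0, "x": 36, "y": -1, "z": 0, "roll": -6}, {"grip": 0, "x": 36, "y": 1, "z": 0, "roll": -6}, {"grip": 0, "x": 36, "y": 2, "z": 0, "roll": -6}, {"grip": 0, "x": 36, "y": 4, "z": 0, "roll": -6}]'

```text
clock: 0.52
tcp_pos: [0.3264, -0.4667, 0.2307]
orientation: [-0.0, 0.917, 0.399, -0.0]
wrist_force: [1.0, -1.0, -0.4]
finger_gap: 0.0853
grip_force: 0.0
```

Emit:
servo_tool --increments '[{"grip": 0, "x": 35, "y": 5, "z": 0, "roll": -6}, {"grip": 0, "x": 35, "y": 7, "z": 0, "roll": -6}, {"grip": 0, "x": 35, "y": 8, "z": 0, "roll": -6}, {"grip": 0, "x": 34, "y": 9, "z": 0, "roll": -6}, {"grip": 0, "x": 34, "y": 11, "z": 0, "roll": -6}]'

```text
clock: 0.93
tcp_pos: [0.4498, -0.3392, 0.2307]
orientation: [-0.0, 0.782, 0.623, -0.0]
wrist_force: [0.3, -0.1, -0.5]
finger_gap: 0.0856
grip_force: 0.0
```

Right on plan; continue.

Emit:
servo_tool --increments '[{"grip": 0, "x": 33, "y": 12, "z": 0, "roll": -6}, {"grip": 0, "x": 33, "y": 14, "z": 0, "roll": -6}, {"grip": 0, "x": 32, "y": 15, "z": 0, "roll": -6}, {"grip": 0, "x": 31, "y": 16, "z": 0, "roll": -6}, {"grip": 0, "x": 31, "y": 17, "z": 0, "roll": -6}]'

```text
clock: 1.35
tcp_pos: [0.5267, -0.1812, 0.2307]
orientation: [-0.0, 0.594, 0.804, -0.0]
wrist_force: [0.7, 0.1, -0.8]
finger_gap: 0.0851
grip_force: 0.0
```

Emit:
servo_tool --increments '[{"grip": 0, "x": 30, "y": 19, "z": 0, "roll": -6}, {"grip": 0, "x": 29, "y": 20, "z": 0, "roll": -6}, {"grip": 0, "x": 28, "y": 21, "z": 0, "roll": -6}, {"grip": 0, "x": 27, "y": 22, "z": 0, "roll": -6}, {"grip": 0, "x": 26, "y": 23, "z": 0, "roll": -6}]'

```text
clock: 1.77
tcp_pos: [0.5508, -0.0083, 0.2307]
orientation: [-0.0, 0.366, 0.931, -0.0]
wrist_force: [0.3, -0.3, 0.2]
finger_gap: 0.0855
grip_force: 0.0
```

Emit:
servo_tool --increments '[{"grip": 0, "x": 25, "y": 24, "z": 0, "roll": -6}, {"grip": 0, "x": 24, "y": 25, "z": 0, "roll": -6}, {"grip": 0, "x": 23, "y": 26, "z": 0, "roll": -6}, {"grip": 0, "x": 22, "y": 27, "z": 0, "roll": -6}, {"grip": 0, "x": 21, "y": 28, "z": 0, "roll": -6}]'

```text
clock: 2.18
tcp_pos: [0.5193, 0.1619, 0.2307]
orientation: [-0.0, 0.113, 0.994, -0.0]
wrist_force: [0.6, -0.2, -0.8]
finger_gap: 0.0854
grip_force: 0.0
```

Emit:
servo_tool --increments '[{"grip": 0, "x": 20, "y": 28, "z": 0, "roll": -6}, {"grip": 0, "x": 18, "y": 29, "z": 0, "roll": -6}, {"grip": 0, "x": 17, "y": 30, "z": 0, "roll": -6}, {"grip": 0, "x": 16, "y": 30, "z": 0, "roll": -6}, {"grip": 0, "x": 0, "y": 0, "z": 0, "roll": -5}]'

```text
clock: 2.6
tcp_pos: [0.4542, 0.2862, 0.2309]
orientation: [-0.001, -0.143, 0.99, 0.001]
wrist_force: [-0.2, -0.5, 0.3]
finger_gap: 0.0857
grip_force: 0.0
```

```bash
cat > go.py <<'E'
from h import *
import sys
# target x y z yawdeg -> needed tool increments
T=np.array(list(map(float,sys.argv[1:4]))); st=env.get_state(); q=st['orientation']; P=st['tcp_pos']; s=2*np.arctan2(q[2],q[1]); d=1000*(T-P)
print('clock',st['clock'],'tcp',P.round(4),'psi',np.degrees(s).round(2),'tool dx,dy,dz',(np.array([d[0]*np.cos(s)+d[1]*np.sin(s),d[0]*np.sin(s)-d[1]*np.cos(s),-d[2]])).round(1),'F',np.round(st['wrist_force'],1))
E
python3 go.py .444 .312 .086; python3 -c "
from h import *
snap('side','s1.png',(150,260,290,365),5); snap('top','t1.png')"
```

```text
clock 2.6 tcp [0.4542 0.2862 0.2309] psi 196.41 tool dx,dy,dz [  2.5  27.6 144.9] F [-0.2 -0.5  0.3]
```

View pics/s1.png

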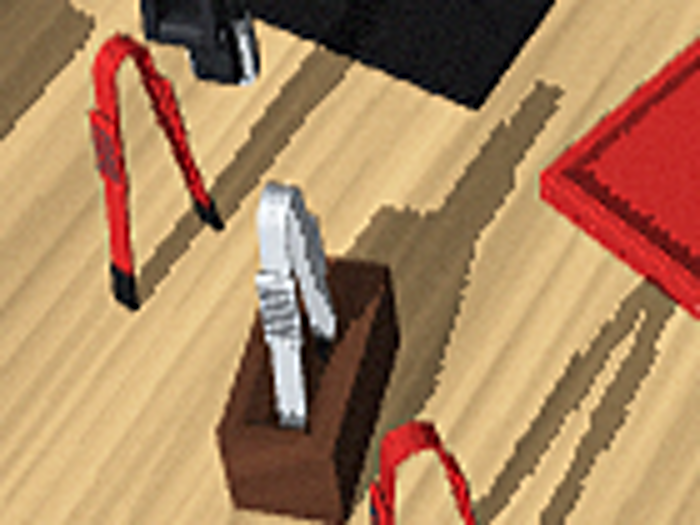

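The side view shows the steel tongs upright in the slot, with the plate at crop (278,303), and the red tongs are clear. Moving over them and descending.

Emit:
servo_tool --increments '[{"grip": 0, "x": 2, "y": 26, "z": 0, "roll": 0}, {"grip": 0, "x": 0, "y": 0, "z": 35, "roll": 0}, {"grip": 0, "x": 0, "y": 0, "z": 30, "roll": 0}, {"grip": 0, "x": 0, "y": 0, "z": 20, "roll": 0}, {"grip": 0, "x": 0, "y": 0, "z": 0, "roll": 0}]'

```text
clock: 3.12
tcp_pos: [0.4463, 0.3043, 0.1414]
orientation: [-0.004, -0.135, 0.991, -0.002]
wrist_force: [-1.1, -0.3, -0.6]
finger_gap: 0.0853
grip_force: 0.0
```

```bash
python3 go.py .445 .311 .086; python3 -c "
from h import *
print(w('side',205.6,320.6,.103),w('side',205.6,297.5,.153))
t=cv2.imread('pics/raw_t1.png')
snap('side','s2.png'); snap('top','t2.png')
s=cv2.imread('pics/raw_s2.png');t=cv2.imread('pics/raw_t2.png')
f=lambda im,a,b:cv2.resize(im[b:b+100,a:a+80],(400,500),interpolation=cv2.INTER_CUBIC)
cv2.imwrite('pics/c2.png',np.hstack([f(s,170,265),f(t,125,180)]))"
```

```text
clock 3.1167 tcp [0.4463 0.3043 0.1414] psi 195.55 tool dx,dy,dz [-0.6  6.8 55.4] F [-1.1 -0.3 -0.6]
[0.44113592 0.32726046 0.103     ] [0.44503883 0.31102708 0.153     ]
```

View pics/c2.png

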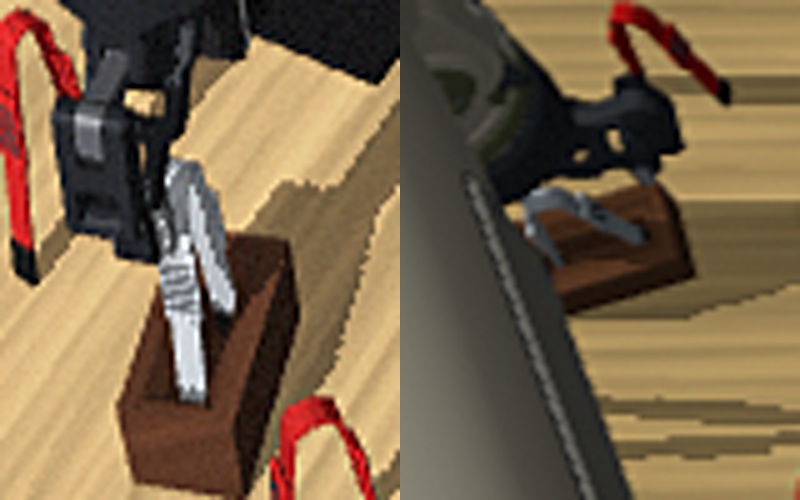

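```bash
python3 -c "
from h import *
st=env.get_state();P=st['tcp_pos']
q=st['orientation'];from scipy.spatial.transform import Rotation as R
M=R.from_quat([q[1],q[2],q[3],q[0]]).as_matrix();print(M.round(3),st['joint_pos'].round(3))
for n,o in(('side',(170,265,0)),('top',(125,180,400))):
  for d in(-.043,0,.043):
    p=px(n,P+M[:,1]*d-M[:,2]*.013)[0]; print(n,d,p.round(1),((p-o[:2])*5+[o[2],0]).round())
"
```

```text
[[-0.963 -0.269 -0.002]
 [-0.269  0.963 -0.001]
 [ 0.002 -0.001 -1.   ]] [ 0.45   0.294 -0.194  1.085 -0.     0.178]
side -0.043 [211.9 274.5] [209.  48.]
side 0 [205.1 292.7] [175. 138.]
side 0.043 [197.9 312. ] [139. 235.]
top -0.043 [172.5 213.4] [638. 167.]
top 0 [155.4 218.2] [552. 191.]
top 0.043 [138.2 223. ] [466. 215.]
```

The fingertips project where the picture shows them, on both sides of the bow. Continue down.

Emit:
servo_tool --increments '[{"grip": 0, "x": -1, "y": 7, "z": 0, "roll": 0}, {"grip": 0, "x": 0, "y": 0, "z": 20, "roll": 0}, {"grip": 0, "x": 0, "y": 0, "z": 20, "roll": 0}, {"grip": 0, "x": 0, "y": 0, "z": 15, "roll": 0}, {"grip": 0, "x": 0, "y": 0, "z": 0, "roll": 0}]'

```text
clock: 3.63
tcp_pos: [0.4474, 0.3134, 0.0902]
orientation: [-0.001, -0.137, 0.991, -0.0]
wrist_force: [-0.1, 0.4, 0.2]
finger_gap: 0.0854
grip_force: 0.0
```

Emit:
servo_tool --increments '[{"grip": 0.3, "x": 0, "y": 0, "z": 0, "roll": 0}, {"grip": 0.4, "x": 0, "y": 0, "z": 0, "roll": 0}, {"grip": 0.5, "x": 0, "y": 0, "z": 0, "roll": 0}, {"grip": 0.5, "x": 0, "y": 0, "z": 0, "roll": 0}, {"grip": 0.5, "x": 0, "y": 0, "z": 0, "roll": 0}]' --grip_force 20

```text
clock: 4.05
tcp_pos: [0.4485, 0.3139, 0.0923]
orientation: [0.001, -0.137, 0.991, 0.0]
wrist_force: [0.4, -0.2, -0.1]
finger_gap: 0.0426
grip_force: 0.0
```

```bash
python3 go.py .445 .311 .086
```

```text
clock 4.05 tcp [0.4485 0.3139 0.0923] psi 195.77 tool dx,dy,dz [ 4.2 -1.9  6.3] F [ 0.4 -0.2 -0.1]
```

Emit:
servo_tool --increments '[{"grip": 0.5, "x": 4, "y": -2, "z": 6, "roll": 0}, {"grip": 0.55, "x": 0, "y": 0, "z": 0, "roll": 0}, {"grip": 0.6, "x": 0, "y": 0, "z": 0, "roll": 0}, {"grip": 0.64, "x": 0, "y": 0, "z": 0, "roll": 0}, {"grip": 0.64, "x": 0, "y": 0, "z": 0, "roll": 0}]'

```text
clock: 4.47
tcp_pos: [0.4445, 0.3105, 0.0852]
orientation: [-0.0, -0.137, 0.991, -0.0]
wrist_force: [-0.1, -0.3, -0.4]
finger_gap: 0.0307
grip_force: 3.3
```

Emit:
servo_tool --increments '[{"grip": 0.64, "x": 0, "y": 0, "z": 0, "roll": 0}, {"grip": 0.64, "x": 0, "y": 0, "z": 0, "roll": 0}]'

```text
clock: 4.63
tcp_pos: [0.4446, 0.3106, 0.0852]
orientation: [-0.0, -0.137, 0.991, -0.0]
wrist_force: [1.1, 0.3, -0.9]
finger_gap: 0.0307
grip_force: 3.3
```

Emit:
servo_tool --increments '[{"grip": 0.65, "x": 0, "y": 0, "z": 0, "roll": 0}, {"grip": 0.65, "x": 0, "y": 0, "z": -8, "roll": 0}, {"grip": 0.65, "x": 0, "y": 0, "z": -12, "roll": 0}, {"grip": 0.65, "x": 0, "y": 0, "z": -18, "roll": 0}, {"grip": 0.65, "x": 0, "y": 0, "z": -22, "roll": 0}]'

```text
clock: 5.05
tcp_pos: [0.4437, 0.3102, 0.1454]
orientation: [-0.001, -0.137, 0.991, -0.0]
wrist_force: [-0.0, 0.3, 0.8]
finger_gap: 0.0297
grip_force: 4.0
```

Emit:
servo_tool --increments '[{"grip": 0.65, "x": 0, "y": 0, "z": -22, "roll": 0}, {"grip": 0.65, "x": 0, "y": 0, "z": -22, "roll": 0}, {"grip": 0.65, "x": 0, "y": 0, "z": -22, "roll": 0}, {"grip": 0.65, "x": 0, "y": 0, "z": -22, "roll": 0}, {"grip": 0.65, "x": 0, "y": 0, "z": -12, "roll": 0}]'

```text
clock: 5.47
tcp_pos: [0.4453, 0.311, 0.2488]
orientation: [0.002, -0.137, 0.991, 0.001]
wrist_force: [0.4, -0.3, -1.1]
finger_gap: 0.0299
grip_force: 4.0
```

```bash
python3 go.py .5195 -.302 .24; python3 -c "
from h import *
snap('side','s3.png',(120,180,320,330),4)
st=env.get_state();print(((px('side',st['tcp_pos']-[0,0,.076])-[120,180])*4).round())"
```

```text
clock 5.4667 tcp [0.4453 0.311  0.2488] psi 195.78 tool dx,dy,dz [  95.3 -610.1    8.8] F [ 0.4 -0.3 -1.1]
[[335. 441.]]
```

View pics/s3.png

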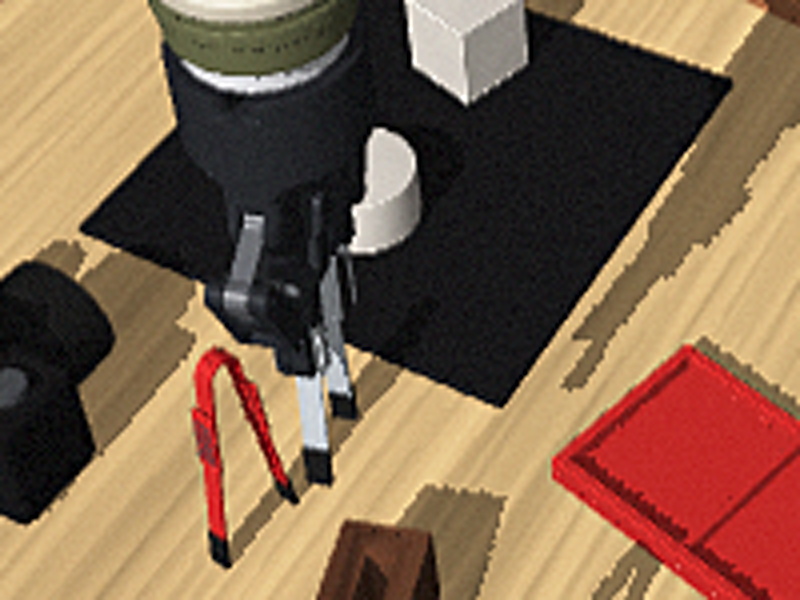

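Tips at crop (317,478) and (344,412), so the midpoint (330,445) is close to the predicted (335,441). Tongs are held straight. Traverse to the tray.

Emit:
servo_tool --increments '[{"grip": 0.65, "x": 3, "y": -20, "z": 0, "roll": 0}, {"grip": 0.65, "x": 5, "y": -32, "z": 0, "roll": 0}, {"grip": 0.65, "x": 6, "y": -38, "z": 0, "roll": 0}, {"grip": 0.65, "x": 6, "y": -38, "z": 0, "roll": 0}, {"grip": 0.65, "x": 6, "y": -38, "z": 0, "roll": 0}]'

```text
clock: 5.93
tcp_pos: [0.4642, 0.1425, 0.2451]
orientation: [-0.0, -0.138, 0.99, -0.0]
wrist_force: [1.5, -0.4, -0.2]
finger_gap: 0.0298
grip_force: 4.0
```

Emit:
servo_tool --increments '[{"grip": 0.65, "x": 6, "y": -38, "z": 0, "roll": 0}, {"grip": 0.65, "x": 6, "y": -38, "z": 0, "roll": 0}, {"grip": 0.65, "x": 6, "y": -38, "z": 0, "roll": 0}, {"grip": 0.65, "x": 6, "y": -38, "z": 0, "roll": 0}, {"grip": 0.65, "x": 6, "y": -38, "z": 0, "roll": 0}]'

```text
clock: 6.35
tcp_pos: [0.4871, -0.049, 0.2453]
orientation: [0.0, -0.137, 0.991, -0.0]
wrist_force: [0.6, 0.1, -0.9]
finger_gap: 0.0297
grip_force: 4.0
```

Emit:
servo_tool --increments '[{"grip": 0.65, "x": 6, "y": -38, "z": 0, "roll": 0}, {"grip": 0.65, "x": 6, "y": -38, "z": 0, "roll": 0}, {"grip": 0.65, "x": 6, "y": -38, "z": 0, "roll": 0}, {"grip": 0.65, "x": 6, "y": -38, "z": 0, "roll": 0}, {"grip": 0.65, "x": 6, "y": -38, "z": 0, "roll": 0}]'

```text
clock: 6.77
tcp_pos: [0.5099, -0.2401, 0.2451]
orientation: [-0.0, -0.137, 0.991, 0.0]
wrist_force: [1.2, -0.9, -0.6]
finger_gap: 0.0301
grip_force: 4.0
```

```bash
python3 go.py .5195 -.302 .13
```

```text
clock 6.7667 tcp [ 0.5099 -0.2401  0.2451] psi 195.76 tool dx,dy,dz [  7.5 -62.2 115.1] F [ 1.2 -0.9 -0.6]
```

Emit:
servo_tool --increments '[{"grip": 0.65, "x": 4, "y": -32, "z": 0, "roll": 0}, {"grip": 0.65, "x": 3, "y": -30, "z": 20, "roll": 0}, {"grip": 0.65, "x": 0, "y": 0, "z": 40, "roll": 0}, {"grip": 0.65, "x": 0, "y": 0, "z": 35, "roll": 0}, {"grip": 0.65, "x": 0, "y": 0, "z": 20, "roll": 0}]'

```text
clock: 7.18
tcp_pos: [0.5182, -0.2993, 0.1257]
orientation: [-0.002, -0.136, 0.991, 0.002]
wrist_force: [-0.6, 0.5, -1.5]
finger_gap: 0.0301
grip_force: 4.0
```

Emit:
servo_tool --increments '[{"grip": 0.65, "x": 0, "y": 0, "z": 0, "roll": 0}, {"grip": 0.65, "x": 0, "y": 0, "z": 0, "roll": 0}]'

```text
clock: 7.35
tcp_pos: [0.5194, -0.2991, 0.1292]
orientation: [-0.001, -0.137, 0.991, 0.001]
wrist_force: [-0.6, -0.6, 0.2]
finger_gap: 0.0299
grip_force: 4.0
```

```bash
python3 go.py .5195 -.302 .13; python3 -c "
from h import *
snap('side','s4.png',(255,110,355,185),8)
st=env.get_state();P=st['tcp_pos'];print('tips',((px('side',P-[0,0,.076])-[255,110])*8).round(),'same xy at ring z',((px('side',[P[0],P[1],.011])-[255,110])*8).round(), ((px('side',[[.53,-.302,.011],[.52,-.29,.011],[.52,-.302,.011]])-[255,110])*8).round())"
```

```text
clock 7.35 tcp [ 0.5194 -0.2991  0.1292] psi 195.77 tool dx,dy,dz [ 0.7 -2.8 -0.8] F [-0.6 -0.6  0.2]
tips [[413. 295.]] same xy at ring z [[410. 395.]] [[389. 384.]
 [400. 411.]
 [414. 392.]]
```

View pics/s4.png

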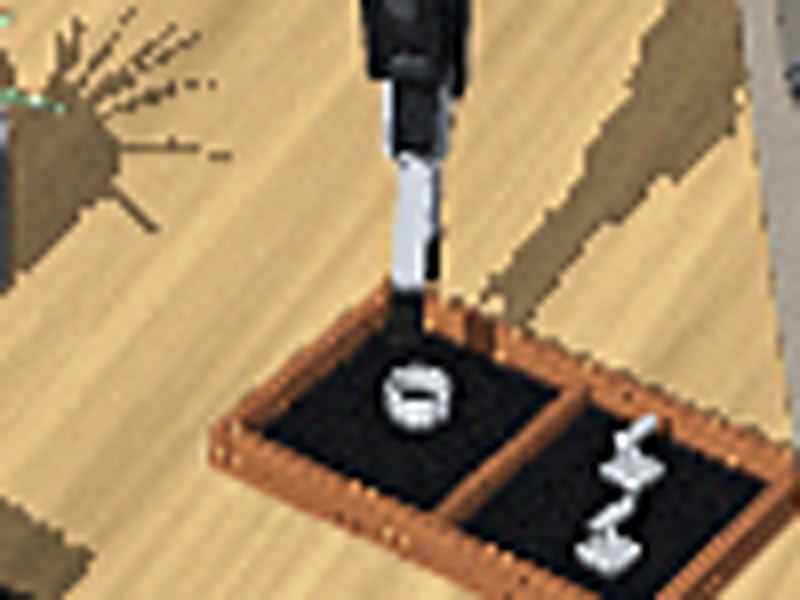

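Ring at crop (417,397), tips hanging just behind/above it; relative error of about 2 mm in y. Nudge, open slightly and descend.

Emit:
servo_tool --increments '[{"grip": 0.64, "x": 1, "y": -2, "z": 0, "roll": 0}, {"grip": 0.64, "x": 0, "y": 0, "z": 10, "roll": 0}, {"grip": 0.64, "x": 0, "y": 0, "z": 10, "roll": 0}, {"grip": 0.64, "x": 0, "y": 0, "z": 6, "roll": 0}, {"grip": 0.64, "x": 0, "y": 0, "z": 0, "roll": 0}]'

```text
clock: 7.82
tcp_pos: [0.519, -0.3012, 0.1025]
orientation: [-0.001, -0.137, 0.991, 0.001]
wrist_force: [-0.5, 0.9, 0.0]
finger_gap: 0.0309
grip_force: 3.3
```

Emit:
servo_tool --increments '[{"grip": 0.64, "x": 0, "y": 0, "z": 0, "roll": 0}, {"grip": 0.64, "x": 0, "y": 0, "z": 0, "roll": 0}]'

```text
clock: 7.98
tcp_pos: [0.52, -0.3019, 0.1043]
orientation: [-0.0, -0.137, 0.991, -0.0]
wrist_force: [0.2, 0.5, 0.3]
finger_gap: 0.0305
grip_force: 3.3
```

```bash
python3 go.py .5195 -.3015 .086; python3 -c "
from h import *
snap('side','s5.png');snap('top','t5.png')
s=cv2.imread('pics/raw_s5.png');t=cv2.imread('pics/raw_t5.png')
f=lambda im,a,b:cv2.resize(im[b:b+60,a:a+50],(400,480),interpolation=cv2.INTER_CUBIC)
cv2.imwrite('pics/c5.png',np.hstack([f(s,282,125),f(t,362,175)]))"
```

```text
clock 7.9833 tcp [ 0.52   -0.3019  0.1043] psi 195.78 tool dx,dy,dz [ 0.3  0.5 18.3] F [0.2 0.5 0.3]
```

View pics/c5.png

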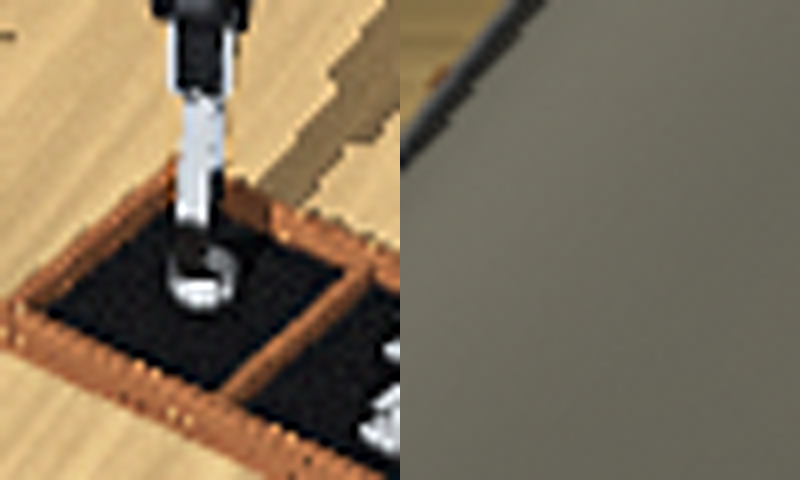

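The near tip, at crop (195,275), will come down beside the ring's near side with the ring at (203,275). Alignment fits; lower the rest and squeeze.

Emit:
servo_tool --increments '[{"grip": 0.64, "x": 0, "y": 0, "z": 5, "roll": 0}, {"grip": 0.64, "x": 0, "y": 0, "z": 5, "roll": 0}, {"grip": 0.64, "x": 0, "y": 0, "z": 4, "roll": 0}, {"grip": 0.64, "x": 0, "y": 0, "z": 0, "roll": 0}, {"grip": 0.64, "x": 0, "y": 0, "z": 0, "roll": 0}]'

```text
clock: 8.5
tcp_pos: [0.5196, -0.3017, 0.0897]
orientation: [-0.0, -0.137, 0.991, 0.0]
wrist_force: [1.1, -0.2, -1.2]
finger_gap: 0.0305
grip_force: 3.3
```

Emit:
servo_tool --increments '[{"grip": 0.64, "x": 0, "y": 0, "z": 4, "roll": 0}, {"grip": 0.64, "x": 0, "y": 0, "z": 0, "roll": 0}, {"grip": 0.66, "x": 0, "y": 0, "z": 0, "roll": 0}, {"grip": 0.68, "x": 0, "y": 0, "z": 0, "roll": 0}, {"grip": 0.7, "x": 0, "y": 0, "z": 0, "roll": 0}]' --grip_force 20

```text
clock: 8.92
tcp_pos: [0.52, -0.3021, 0.0865]
orientation: [0.0, -0.137, 0.991, -0.0]
wrist_force: [-1.0, -0.5, -0.3]
finger_gap: 0.0262
grip_force: 19.9
```

Emit:
servo_tool --increments '[{"grip": 0.72, "x": 0, "y": 0, "z": 0, "roll": 0}, {"grip": 0.75, "x": 0, "y": 0, "z": 0, "roll": 0}, {"grip": 0.75, "x": 0, "y": 0, "z": 0, "roll": 0}, {"grip": 0.75, "x": 0, "y": 0, "z": 0, "roll": 0}, {"grip": 0.75, "x": 0, "y": 0, "z": 0, "roll": 0}]'

```text
clock: 9.33
tcp_pos: [0.52, -0.302, 0.0864]
orientation: [0.0, -0.137, 0.991, -0.0]
wrist_force: [0.4, -1.3, -0.4]
finger_gap: 0.0266
grip_force: 19.9
```

Gap is 26.6 mm at 20 N: the ring is gripped. Lift.

Emit:
servo_tool --increments '[{"grip": 0.75, "x": 0, "y": 0, "z": -6, "roll": 0}, {"grip": 0.75, "x": 0, "y": 0, "z": -14, "roll": 0}, {"grip": 0.75, "x": 0, "y": 0, "z": -20, "roll": 0}, {"grip": 0.75, "x": 0, "y": 0, "z": -20, "roll": 0}, {"grip": 0.75, "x": 0, "y": 0, "z": -20, "roll": 0}]'

```text
clock: 9.75
tcp_pos: [0.5198, -0.3019, 0.1675]
orientation: [-0.0, -0.137, 0.991, 0.0]
wrist_force: [-0.4, 0.8, -1.3]
finger_gap: 0.0268
grip_force: 19.9
```

Emit:
servo_tool --increments '[{"grip": 0.75, "x": 0, "y": 0, "z": -20, "roll": 0}, {"grip": 0.75, "x": 0, "y": 0, "z": -8, "roll": 0}, {"grip": 0.75, "x": 0, "y": 0, "z": 0, "roll": 0}, {"grip": 0.75, "x": 0, "y": 0, "z": 0, "roll": 0}]'

```text
clock: 10.08
tcp_pos: [0.52, -0.3021, 0.1943]
orientation: [0.0, -0.137, 0.991, -0.0]
wrist_force: [-0.6, 0.3, -1.2]
finger_gap: 0.0266
grip_force: 19.9
```

```bash
python3 go.py .6125 .056 .1265
```

```text
clock 10.0833 tcp [ 0.52   -0.3021  0.1943] psi 195.78 tool dx,dy,dz [-186.3  319.4   67.8] F [-0.6  0.3 -1.2]
```

Emit:
servo_tool --increments '[{"grip": 0.75, "x": -10, "y": 17, "z": 0, "roll": 0}, {"grip": 0.75, "x": -16, "y": 27, "z": 0, "roll": 0}, {"grip": 0.75, "x": -16, "y": 27, "z": 0, "roll": 0}, {"grip": 0.75, "x": -16, "y": 27, "z": 0, "roll": 0}, {"grip": 0.75, "x": -16, "y": 27, "z": 0, "roll": 0}]'

```text
clock: 10.5
tcp_pos: [0.5563, -0.16, 0.1922]
orientation: [-0.001, -0.137, 0.991, 0.001]
wrist_force: [-0.4, -0.6, -1.3]
finger_gap: 0.0266
grip_force: 19.9
```

Emit:
servo_tool --increments '[{"grip": 0.75, "x": -16, "y": 27, "z": 0, "roll": 0}, {"grip": 0.75, "x": -16, "y": 27, "z": 0, "roll": 0}, {"grip": 0.75, "x": -16, "y": 27, "z": 0, "roll": 0}, {"grip": 0.75, "x": -16, "y": 27, "z": 0, "roll": 0}, {"grip": 0.75, "x": -16, "y": 27, "z": 0, "roll": 0}]'

```text
clock: 10.92
tcp_pos: [0.5966, -0.0082, 0.1922]
orientation: [-0.002, -0.137, 0.991, 0.0]
wrist_force: [0.4, -0.3, -0.2]
finger_gap: 0.0263
grip_force: 19.9
```

Emit:
servo_tool --increments '[{"grip": 0.75, "x": -16, "y": 27, "z": 0, "roll": 0}, {"grip": 0.75, "x": -12, "y": 22, "z": 10, "roll": 0}, {"grip": 0.75, "x": 0, "y": 0, "z": 15, "roll": 0}, {"grip": 0.75, "x": 0, "y": 0, "z": 15, "roll": 0}, {"grip": 0.75, "x": 0, "y": 0, "z": 0, "roll": 0}]'

```text
clock: 11.33
tcp_pos: [0.608, 0.0459, 0.1491]
orientation: [-0.004, -0.138, 0.99, 0.001]
wrist_force: [-1.2, -0.4, -0.8]
finger_gap: 0.0265
grip_force: 19.9
```

Emit:
servo_tool --increments '[{"grip": 0.75, "x": 0, "y": 0, "z": 0, "roll": 0}, {"grip": 0.75, "x": 0, "y": 0, "z": 0, "roll": 0}]'

```text
clock: 11.5
tcp_pos: [0.6108, 0.0446, 0.1539]
orientation: [-0.001, -0.137, 0.991, 0.0]
wrist_force: [-0.8, 1.3, 0.3]
finger_gap: 0.0263
grip_force: 19.9
```

```bash
python3 go.py .6125 .056 .1265; python3 -c "
from h import *
snap('side','s6.png',(160,180,260,255),8)
st=env.get_state();P=st['tcp_pos'];print('ring',((px('side',P-[0,0,.0754])-[160,180])*8).round(),((px('side',[[P[0],P[1],.046],[.6125,.056,.046]])-[160,180])*8).round())"
```

```text
clock 11.5 tcp [0.6108 0.0446 0.1539] psi 195.75 tool dx,dy,dz [-4.8 10.5 27.4] F [-0.8  1.3  0.3]
ring [[409. 225.]] [[420. 304.]
 [396. 327.]]
```

View pics/s6.png

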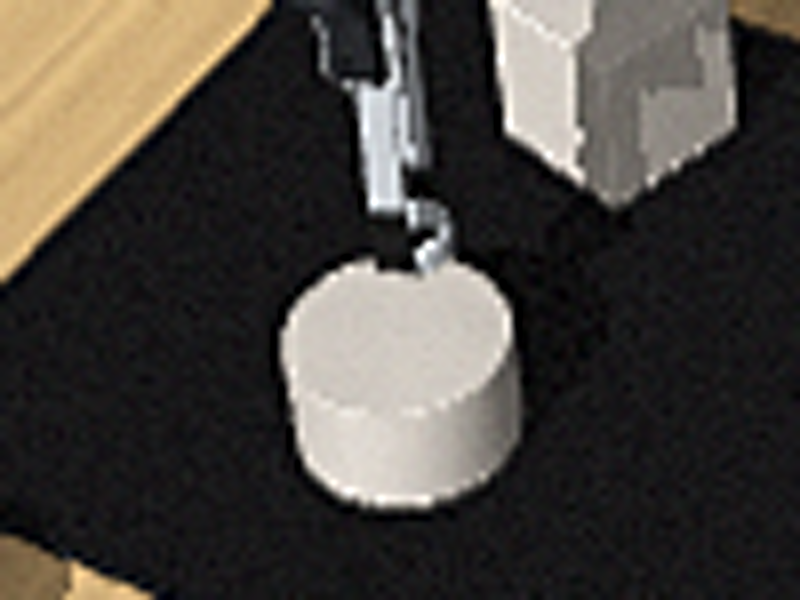

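The ring is held level between the tips near crop (416,234). The plinth's top centre is (398,335), within 1 px of the model. Centre, then lower in small steps.

Emit:
servo_tool --increments '[{"grip": 0.75, "x": -5, "y": 11, "z": 0, "roll": 0}, {"grip": 0.75, "x": 0, "y": 0, "z": 8, "roll": 0}, {"grip": 0.75, "x": 0, "y": 0, "z": 8, "roll": 0}, {"grip": 0.75, "x": 0, "y": 0, "z": 0, "roll": 0}, {"grip": 0.75, "x": 0, "y": 0, "z": 0, "roll": 0}]'

```text
clock: 11.97
tcp_pos: [0.6122, 0.0568, 0.1373]
orientation: [-0.001, -0.137, 0.991, 0.0]
wrist_force: [-0.3, -0.7, -0.8]
finger_gap: 0.0264
grip_force: 19.9
```

```bash
python3 go.py .612 .0565 .1265
```

```text
clock 11.9667 tcp [0.6122 0.0568 0.1373] psi 195.78 tool dx,dy,dz [ 0.3 -0.3 10.8] F [-0.3 -0.7 -0.8]
```

Emit:
servo_tool --increments '[{"grip": 0.75, "x": 0, "y": 0, "z": 3, "roll": 0}, {"grip": 0.75, "x": 0, "y": 0, "z": 3, "roll": 0}, {"grip": 0.75, "x": 0, "y": 0, "z": 2, "roll": 0}, {"grip": 0.75, "x": 0, "y": 0, "z": 0, "roll": 0}, {"grip": 0.75, "x": 0, "y": 0, "z": 0, "roll": 0}]'

```text
clock: 12.38
tcp_pos: [0.6128, 0.0567, 0.1301]
orientation: [-0.0, -0.137, 0.991, -0.0]
wrist_force: [0.9, 1.1, 0.2]
finger_gap: 0.0268
grip_force: 19.9
```

Emit:
servo_tool --increments '[{"grip": 0.75, "x": 0, "y": 0, "z": 1, "roll": 0}, {"grip": 0.75, "x": 0, "y": 0, "z": 0, "roll": 0}, {"grip": 0.75, "x": 0, "y": 0, "z": 0, "roll": 0}]'

```text
clock: 12.63
tcp_pos: [0.613, 0.0568, 0.1294]
orientation: [0.0, -0.137, 0.991, -0.0]
wrist_force: [0.2, -0.1, 0.2]
finger_gap: 0.0265
grip_force: 19.9
```

Emit:
servo_tool --increments '[{"grip": 0.75, "x": 0, "y": 0, "z": 1, "roll": 0}, {"grip": 0.75, "x": 0, "y": 0, "z": 1, "roll": 0}, {"grip": 0.75, "x": 0, "y": 0, "z": 0, "roll": 0}, {"grip": 0.75, "x": 0, "y": 0, "z": 0, "roll": 0}]'

```text
clock: 12.97
tcp_pos: [0.6128, 0.0568, 0.1272]
orientation: [-0.0, -0.137, 0.991, -0.0]
wrist_force: [0.3, 0.1, -1.1]
finger_gap: 0.0263
grip_force: 19.9
```

Emit:
servo_tool --increments '[{"grip": 0.75, "x": 0, "y": 0, "z": 1, "roll": 0}, {"grip": 0.75, "x": 0, "y": 0, "z": 0, "roll": 0}, {"grip": 0.75, "x": 0, "y": 0, "z": 0, "roll": 0}]'

```text
clock: 13.22
tcp_pos: [0.6129, 0.0568, 0.1262]
orientation: [0.0, -0.137, 0.991, -0.0]
wrist_force: [0.1, -0.4, -0.3]
finger_gap: 0.0267
grip_force: 19.9
```

Emit:
servo_tool --increments '[{"grip": 0.75, "x": 0, "y": 0, "z": 1, "roll": 0}, {"grip": 0.75, "x": 0, "y": 0, "z": 0, "roll": 0}, {"grip": 0.75, "x": 0, "y": 0, "z": 0, "roll": 0}]'

```text
clock: 13.47
tcp_pos: [0.6129, 0.0568, 0.1253]
orientation: [0.0, -0.137, 0.991, -0.0]
wrist_force: [-0.2, -0.1, -0.4]
finger_gap: 0.0265
grip_force: 20.0
```

Emit:
servo_tool --increments '[{"grip": 0.75, "x": 0, "y": 0, "z": 1, "roll": 0}, {"grip": 0.75, "x": 0, "y": 0, "z": 0, "roll": 0}, {"grip": 0.75, "x": 0, "y": 0, "z": 0, "roll": 0}]'

```text
clock: 13.72
tcp_pos: [0.6129, 0.0568, 0.1242]
orientation: [-0.0, -0.137, 0.991, -0.0]
wrist_force: [-0.3, 0.7, 0.2]
finger_gap: 0.0262
grip_force: 20.0
```

```bash
python3 go.py .612 .0565 .1265; python3 -c "
from h import *
snap('side','s7.png',(160,180,260,255),8)"
```

```text
clock 13.7167 tcp [0.6129 0.0568 0.1242] psi 195.78 tool dx,dy,dz [ 0.9 -0.  -2.3] F [-0.3  0.7  0.2]
```

View pics/s7.png

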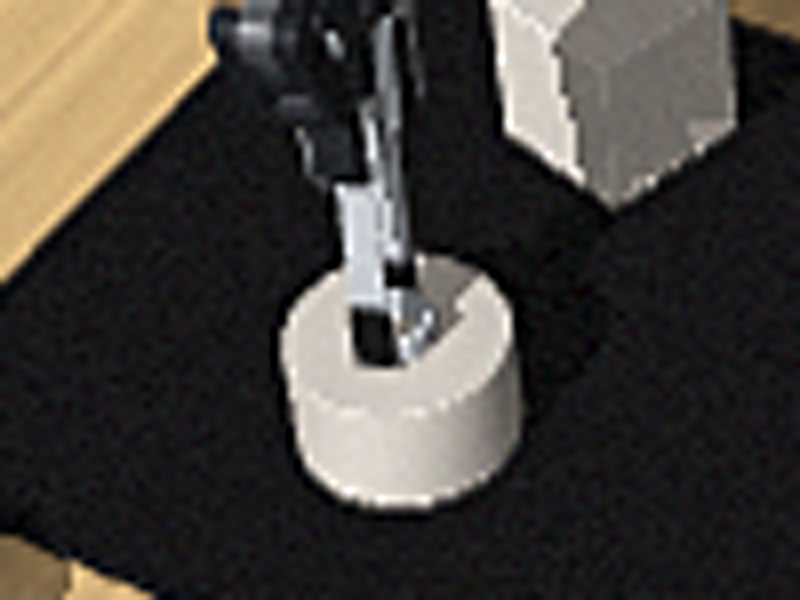

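Emit:
servo_tool --increments '[{"grip": 0.75, "x": 0, "y": 0, "z": 1, "roll": 0}, {"grip": 0.75, "x": 0, "y": 0, "z": 0, "roll": 0}, {"grip": 0.75, "x": 0, "y": 0, "z": 0, "roll": 0}]'

```text
clock: 14.02
tcp_pos: [0.613, 0.0568, 0.1234]
orientation: [0.0, -0.137, 0.991, -0.0]
wrist_force: [0.1, 0.3, 2.0]
finger_gap: 0.0266
grip_force: 20.0
```

```bash
python3 -c "
from h import *
c=np.array([.6129,.0568,0]); e=np.array([-.272,.962,0])
for z in(.043,.046,.049,.052): print(z,((px('side',c+.0155*e+[0,0,z])-[160,180])*8).round())
print(((px('side',[.6125,.056,.046])-[160,180])*8).round())
"
```

```text
0.043 [[380. 372.]]
0.046 [[378. 365.]]
0.049 [[377. 358.]]
0.052 [[376. 351.]]
[[396. 327.]]
```

The wrist shows +2 N, and the picture puts the tip ends about 3 mm above the plinth's top, so the ring has touched down. Hold to confirm.

Emit:
servo_tool --increments '[{"grip": 0.75, "x": 0, "y": 0, "z": 0.5, "roll": 0}, {"grip": 0.75, "x": 0, "y": 0, "z": 0, "roll": 0}, {"grip": 0.75, "x": 0, "y": 0, "z": 0, "roll": 0}]'

```text
clock: 14.27
tcp_pos: [0.6132, 0.0568, 0.1233]
orientation: [0.0, -0.137, 0.991, -0.0]
wrist_force: [-1.7, 0.1, 2.8]
finger_gap: 0.0265
grip_force: 20.1
```

Resting. Let out to the 30.5 mm hold, then rise.

Emit:
servo_tool --increments '[{"grip": 0.68, "x": 0, "y": 0, "z": 0, "roll": 0}, {"grip": 0.67, "x": 0, "y": 0, "z": 0, "roll": 0}, {"grip": 0.66, "x": 0, "y": 0, "z": 0, "roll": 0}, {"grip": 0.65, "x": 0, "y": 0, "z": 0, "roll": 0}, {"grip": 0.64, "x": 0, "y": 0, "z": 0, "roll": 0}]'

```text
clock: 14.68
tcp_pos: [0.6128, 0.0568, 0.1226]
orientation: [-0.0, -0.137, 0.991, 0.0]
wrist_force: [-0.0, 0.1, 2.1]
finger_gap: 0.031
grip_force: 2.0
```

Emit:
servo_tool --increments '[{"grip": 0.64, "x": 0, "y": 0, "z": 0, "roll": 0}, {"grip": 0.64, "x": 0, "y": 0, "z": 0, "roll": 0}, {"grip": 0.64, "x": 0, "y": 0, "z": -4, "roll": 0}, {"grip": 0.64, "x": 0, "y": 0, "z": -8, "roll": 0}, {"grip": 0.64, "x": 0, "y": 0, "z": -15, "roll": 0}]'

```text
clock: 15.1
tcp_pos: [0.6114, 0.0567, 0.1483]
orientation: [-0.002, -0.137, 0.991, 0.0]
wrist_force: [-0.3, 0.4, -0.4]
finger_gap: 0.0309
grip_force: 3.2
```

Emit:
servo_tool --increments '[{"grip": 0.64, "x": 0, "y": 0, "z": -20, "roll": 0}, {"grip": 0.64, "x": 0, "y": 0, "z": -25, "roll": 0}, {"grip": 0.64, "x": 0, "y": 0, "z": -25, "roll": 0}, {"grip": 0.64, "x": 0, "y": 0, "z": -25, "roll": 0}, {"grip": 0.64, "x": 0, "y": 0, "z": 0, "roll": 0}]'

```text
clock: 15.52
tcp_pos: [0.615, 0.0566, 0.2509]
orientation: [0.004, -0.137, 0.991, -0.001]
wrist_force: [0.3, -0.2, 0.8]
finger_gap: 0.0306
grip_force: 3.2
```

```bash
python3 go.py .4446 .3106 .24; python3 -c "
from h import *
snap('side','s8.png')
im=cv2.imread('pics/raw_s8.png'); im0=cv2.imread('pics/raw_s0.png')
d=cv2.absdiff(im,im0).max(2); d[:205]=0; d[240:]=0; d[:,:190]=0; d[:,230:]=0
ys,xs=np.where(d>35); print(len(xs),xs.min(),xs.max(),ys.min(),ys.max(),np.median(xs),np.median(ys)); print(w('side',np.median(xs),np.median(ys),.051))
for r in im[212:232,196:226].max(2): print(*['%3d'%v for v in r])
"
```

```text
clock 15.5167 tcp [0.615  0.0566 0.2509] psi 195.77 tool dx,dy,dz [ 95.  290.8  10.9] F [ 0.3 -0.2  0.8]
62 205 217 215 225 211.5 220.0
[0.60669839 0.05531518 0.051     ]
 25  23  23  23  27  20   3   0  58  91 229 209 207 204 203 206 209 206 209 237 145  10   0   7   0  10  21  14  19  13
 29  24  22  19   8   0  89 232 211 205 224 213 212 210 213 213 212 211 215 224 210 206 151  74   0   7   1  11  17  15
 28  25  14   4  83 228 207 221 215 211 211 204 205 206 205 206 211 211 210 207 208 216 212 215 136   0   1  14   8  18
 26  12   0  94 212 223 213 206 208 212 211 208 210 207 207 215 127 216 217 209 210 209 209 217 213 153   0  13  21  13
 21   0 148 208 216 208 206 207 207 213 133 203 238 215 229 197 111 137 136 219 215 207 207 207 216 216  81   0   4  15
  0 141 219 214 210 208 207 207 213 186 157 150 200 200 216 207 208 101 111 140 129 213 205 199 207 210 222  59   4   7
 91 220 212 206 205 205 204 205 208 168 115 148 197 202 217 211 203 206  96 114 103 222 205 204 201 203 221 146   0  12
218 214 211 211 200 209 207 213 214 132  90 115 127 215 199 212 231 245  77 114 113 133 2
[... 770 characters left out ...]
 207 207 209 204 212 211 198 205 206 205 212 209 208 209 203 207 210 202 206 212 202  95  87  87   6
212 212 206 203 205 207 204 209 206 209 209 210 211 217 213 211 211 209 206 210 206 210 211 213 209 118  92  91  99   9
211 222 209 207 205 203 210 207 207 207 208 207 212 208 209 211 209 208 209 207 204 214 212 203 138 107  96  94  94  21
210 214 223 227 195 205 208 207 206 209 207 210 206 212 214 208 209 210 213 204 213 224 170 156 123 113  99  96  97  18
118 210 212 215 232 227 198 205 204 211 208 207 209 210 210 206 206 205 214 232 189 179 156 143 127 116 103  91  99  41
 91 214 210 214 223 217 233 238 232 233 206 208 211 212 227 227 240 215 191 197 173 160 158 146 134 115 107  93  99  44
```

The ring stands alone on the plinth at side pixel (208.7,220.7), close to the centre (209.8,221.8). Return the tongs to the pose they came from.

Emit:
servo_tool --increments '[{"grip": 0.64, "x": 6, "y": 18, "z": 0, "roll": 0}, {"grip": 0.64, "x": 9, "y": 28, "z": 0, "roll": 0}, {"grip": 0.64, "x": 10, "y": 30, "z": 0, "roll": 0}, {"grip": 0.64, "x": 10, "y": 30, "z": 0, "roll": 0}, {"grip": 0.64, "x": 10, "y": 30, "z": 0, "roll": 0}]'

```text
clock: 15.98
tcp_pos: [0.5311, 0.176, 0.2435]
orientation: [-0.001, -0.137, 0.991, -0.0]
wrist_force: [-0.3, 0.2, -0.5]
finger_gap: 0.0306
grip_force: 3.2
```

Emit:
servo_tool --increments '[{"grip": 0.64, "x": 10, "y": 30, "z": 0, "roll": 0}, {"grip": 0.64, "x": 10, "y": 30, "z": 0, "roll": 0}, {"grip": 0.64, "x": 10, "y": 30, "z": 0, "roll": 0}, {"grip": 0.64, "x": 10, "y": 30, "z": 0, "roll": 0}, {"grip": 0.64, "x": 7, "y": 20, "z": 0, "roll": 0}]'

```text
clock: 16.4
tcp_pos: [0.4469, 0.2989, 0.2437]
orientation: [-0.001, -0.138, 0.99, -0.0]
wrist_force: [0.4, -0.0, -0.8]
finger_gap: 0.0304
grip_force: 3.2
```

Emit:
servo_tool --increments '[{"grip": 0.64, "x": 3, "y": 10, "z": 0, "roll": 0}, {"grip": 0.64, "x": 0, "y": 0, "z": 0, "roll": 0}, {"grip": 0.64, "x": 0, "y": 0, "z": 0, "roll": 0}]'

```text
clock: 16.65
tcp_pos: [0.4437, 0.3059, 0.2442]
orientation: [-0.0, -0.138, 0.99, -0.001]
wrist_force: [0.9, -0.9, 0.5]
finger_gap: 0.0305
grip_force: 3.2
```

```bash
python3 go.py .4446 .3106 .15
```

```text
clock 16.65 tcp [0.4437 0.3059 0.2442] psi 195.83 tool dx,dy,dz [-2.1  4.2 94.2] F [ 0.9 -0.9  0.5]
```

Emit:
servo_tool --increments '[{"grip": 0.64, "x": -2, "y": 4, "z": 15, "roll": 0}, {"grip": 0.64, "x": 0, "y": 0, "z": 30, "roll": 0}, {"grip": 0.64, "x": 0, "y": 0, "z": 25, "roll": 0}, {"grip": 0.64, "x": 0, "y": 0, "z": 15, "roll": 0}, {"grip": 0.64, "x": 0, "y": 0, "z": 0, "roll": 0}]'

```text
clock: 17.07
tcp_pos: [0.4434, 0.3079, 0.1557]
orientation: [-0.003, -0.136, 0.991, -0.001]
wrist_force: [-0.0, -0.1, -0.2]
finger_gap: 0.0304
grip_force: 3.2
```

Emit:
servo_tool --increments '[{"grip": 0.64, "x": 0, "y": 0, "z": 0, "roll": 0}, {"grip": 0.64, "x": 0, "y": 0, "z": 0, "roll": 0}, {"grip": 0.64, "x": 0, "y": 0, "z": 0, "roll": 0}]'

```text
clock: 17.32
tcp_pos: [0.446, 0.3105, 0.1613]
orientation: [0.001, -0.137, 0.991, 0.0]
wrist_force: [0.6, 0.3, -0.2]
finger_gap: 0.0308
grip_force: 3.2
```

```bash
python3 go.py .4446 .3106 .0865
```

```text
clock 17.3167 tcp [0.446  0.3105 0.1613] psi 195.72 tool dx,dy,dz [ 1.3  0.4 74.8] F [ 0.6  0.3 -0.2]
```

Emit:
servo_tool --increments '[{"grip": 0.64, "x": 1, "y": 0, "z": 10, "roll": 0}, {"grip": 0.64, "x": 0, "y": 0, "z": 10, "roll": 0}, {"grip": 0.64, "x": 0, "y": 0, "z": 10, "roll": 0}, {"grip": 0.64, "x": 0, "y": 0, "z": 10, "roll": 0}, {"grip": 0.64, "x": 0, "y": 0, "z": 0, "roll": 0}]'

```text
clock: 17.73
tcp_pos: [0.4419, 0.3095, 0.1169]
orientation: [-0.002, -0.137, 0.991, -0.001]
wrist_force: [0.8, 0.3, -0.7]
finger_gap: 0.0308
grip_force: 3.2
```

Emit:
servo_tool --increments '[{"grip": 0.64, "x": 0, "y": 0, "z": 10, "roll": 0}, {"grip": 0.64, "x": 0, "y": 0, "z": 10, "roll": 0}, {"grip": 0.64, "x": 0, "y": 0, "z": 5, "roll": 0}, {"grip": 0.64, "x": 0, "y": 0, "z": 0, "roll": 0}, {"grip": 0.64, "x": 0, "y": 0, "z": 0, "roll": 0}]'

```text
clock: 18.15
tcp_pos: [0.4433, 0.3102, 0.0943]
orientation: [-0.0, -0.137, 0.991, -0.0]
wrist_force: [-0.4, -0.3, -0.7]
finger_gap: 0.0311
grip_force: 3.2
```

```bash
python3 go.py .4446 .3106 .0865
```

```text
clock 18.15 tcp [0.4433 0.3102 0.0943] psi 195.78 tool dx,dy,dz [-1.4  0.1  7.8] F [-0.4 -0.3 -0.7]
```

Emit:
servo_tool --increments '[{"grip": 0.64, "x": -1, "y": 0, "z": 3, "roll": 0}, {"grip": 0.64, "x": 0, "y": 0, "z": 3, "roll": 0}, {"grip": 0.64, "x": 0, "y": 0, "z": 1, "roll": 0}, {"grip": 0.64, "x": 0, "y": 0, "z": 0, "roll": 0}, {"grip": 0.64, "x": 0, "y": 0, "z": 0, "roll": 0}]'

```text
clock: 18.57
tcp_pos: [0.4446, 0.3106, 0.0878]
orientation: [0.0, -0.137, 0.991, -0.0]
wrist_force: [-0.4, -0.6, -0.1]
finger_gap: 0.0304
grip_force: 3.2
```

Emit:
servo_tool --increments '[{"grip": 0.64, "x": 0, "y": 0, "z": 2, "roll": 0}, {"grip": 0.64, "x": 0, "y": 0, "z": 0, "roll": 0}, {"grip": 0.64, "x": 0, "y": 0, "z": 0, "roll": 0}]'

```text
clock: 18.82
tcp_pos: [0.4445, 0.3105, 0.0857]
orientation: [-0.0, -0.137, 0.991, -0.0]
wrist_force: [-0.2, 0.8, -0.0]
finger_gap: 0.031
grip_force: 3.2
```

Emit:
servo_tool --increments '[{"grip": 0.62, "x": 0, "y": 0, "z": 0, "roll": 0}, {"grip": 0.6, "x": 0, "y": 0, "z": 0, "roll": 0}, {"grip": 0.55, "x": 0, "y": 0, "z": 0, "roll": 0}, {"grip": 0.45, "x": 0, "y": 0, "z": 0, "roll": 0}, {"grip": 0.25, "x": 0, "y": 0, "z": 0, "roll": 0}]'

```text
clock: 19.23
tcp_pos: [0.4447, 0.3106, 0.0858]
orientation: [0.0, -0.137, 0.991, -0.0]
wrist_force: [0.1, 0.5, 0.2]
finger_gap: 0.0576
grip_force: 0.0
```

Emit:
servo_tool --increments '[{"grip": 0, "x": 0, "y": 0, "z": 0, "roll": 0}, {"grip": 0, "x": 0, "y": 0, "z": 0, "roll": 0}, {"grip": 0, "x": 0, "y": 0, "z": 0, "roll": 0}, {"grip": 0, "x": 0, "y": 0, "z": -5, "roll": 0}, {"grip": 0, "x": 0, "y": 0, "z": -15, "roll": 0}]'

```text
clock: 19.65
tcp_pos: [0.4431, 0.3098, 0.1042]
orientation: [-0.002, -0.137, 0.991, -0.001]
wrist_force: [0.2, 0.9, -0.2]
finger_gap: 0.0852
grip_force: 0.0
```

Emit:
servo_tool --increments '[{"grip": 0, "x": 0, "y": 0, "z": -30, "roll": 0}, {"grip": 0, "x": 0, "y": 0, "z": -35, "roll": 0}, {"grip": 0, "x": 0, "y": 0, "z": -35, "roll": 0}, {"grip": 0, "x": 0, "y": 0, "z": -35, "roll": 0}, {"grip": 0, "x": 0, "y": 0, "z": 0, "roll": 0}]'

```text
clock: 20.07
tcp_pos: [0.4475, 0.3121, 0.2487]
orientation: [0.006, -0.137, 0.991, 0.002]
wrist_force: [1.2, 0.1, 0.1]
finger_gap: 0.0855
grip_force: 0.0
```

Emit:
servo_tool --increments '[{"grip": 0, "x": 0, "y": 0, "z": 0, "roll": 0}, {"grip": 0, "x": 0, "y": 0, "z": 0, "roll": 0}, {"grip": 0, "x": 0, "y": 0, "z": 0, "roll": 0}]'

```text
clock: 20.32
tcp_pos: [0.4438, 0.3102, 0.2394]
orientation: [-0.001, -0.137, 0.991, -0.0]
wrist_force: [-0.3, 0.5, -0.1]
finger_gap: 0.0851
grip_force: 0.0
```

```bash
python3 go.py .4446 .3106 .0865;  python3 -c "
from h import *
snap('side','s9.png')
im=cv2.imread('pics/raw_s9.png'); im1=cv2.imread('pics/raw_s1.png')
def r(i): return i[290:365,190:232]
def box(i,a,b,c,d):
    p=i[b:d,a:c].astype(int); m=(p.min(2)>95)&(p.max(2)-p.min(2)<45); ys,xs=np.where(m); return len(xs),xs.min()+a,xs.max()+a,ys.min()+b,ys.max()+b,xs.mean()+a,ys.mean()+b
print(box(im1,196,293,222,348)); print(box(im,196,293,222,348))
print('diff',(cv2.absdiff(r(im),r(im1)).max(2)>40).sum())
print('plinth change vs s8',(cv2.absdiff(im,cv2.imread('pics/raw_s8.png'))[205:245,190:232].max(2)>40).sum())
"
```

```text
clock 20.3167 tcp [0.4438 0.3102 0.2394] psi 195.77 tool dx,dy,dz [ -0.9   0.2 152.9] F [-0.3  0.5 -0.1]
(421, np.int64(201), np.int64(216), np.int64(297), np.int64(344), np.float64(207.17102137767222), np.float64(318.3895486935867))
(432, np.int64(201), np.int64(216), np.int64(295), np.int64(344), np.float64(207.27777777777777), np.float64(317.42824074074076))
diff 161
plinth change vs s8 554
```

The tongs are back with the same silhouette as at the start. The hand occludes the plinth, so clear it for a last check.

Emit:
servo_tool --increments '[{"grip": 0, "x": 10, "y": -35, "z": 0, "roll": 0}, {"grip": 0, "x": 10, "y": -35, "z": 0, "roll": 0}, {"grip": 0, "x": 10, "y": -35, "z": 0, "roll": 0}, {"grip": 0, "x": 10, "y": -35, "z": 0, "roll": 0}, {"grip": 0, "x": 10, "y": -35, "z": 0, "roll": 0}]'

```text
clock: 20.78
tcp_pos: [0.4428, 0.1271, 0.2393]
orientation: [-0.001, -0.138, 0.99, -0.0]
wrist_force: [0.8, 0.0, -0.6]
finger_gap: 0.0857
grip_force: 0.0
```

Emit:
servo_tool --increments '[{"grip": 0, "x": 10, "y": -35, "z": 0, "roll": 0}, {"grip": 0, "x": 0, "y": 0, "z": 0, "roll": 0}, {"grip": 0, "x": 0, "y": 0, "z": 0, "roll": 0}]'

```text
clock: 21.03
tcp_pos: [0.4433, 0.0903, 0.2397]
orientation: [-0.001, -0.135, 0.991, 0.0]
wrist_force: [-0.1, -0.7, 0.7]
finger_gap: 0.0855
grip_force: 0.0
```

```bash
python3 -c "
from h import *
snap('side','s10.png')
L=lambda n:cv2.imread('pics/raw_%s.png'%n)
im=L('s10'); D=lambda b,a:(cv2.absdiff(im,L(b))[a[1]:a[3],a[0]:a[2]].max(2)>40).sum()
print('ring area vs s8',D('s8',(200,212,218,230)),'tongs vs s0',D('s0',(196,292,222,350)),'block',D('s0',(218,168,255,206)),'plinth foot',D('s0',(192,228,228,245)),'cuff',D('s0',(322,158,345,190)),'cam',D('s0',(75,240,145,310)))
"
```

```text
ring area vs s8 0 tongs vs s0 147 block 243 plinth foot 0 cuff 218 cam 0
```

The ring hasn't moved since release, and the tongs' extents match the start to within 2 px. Handing in.

```bash
python3 -c "
from h import *
print(env.hand_in())"
```

```text
the job is handed in; nothing more can be done
None
```

The ring is on the middle of the round plinth, the tongs are back in their stand tips down, and the job is handed in at about 21 s; no verdict came back, and the last picture could not confirm the square plinth and cufflinks by comparison (those areas differed from the start, probably because the arm was in view), though nothing was driven into them.

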